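# Find the worn-out balance mount and push down its tag

### The arm

A 7-joint arm with a two-finger parallel gripper is mounted at the origin on the work surface. World frame = base frame: x ahead of the robot, y to its left, z up, the work surface at z = 0. Lengths are in m, angles in rad, forces in N, time in s.
With the tool pointing down it reaches from about 0.4 to 0.85 m from the base axis. Payload 10.4 kg.
Tool frame: the origin (TCP) lies at the very end of the fingers, on their centre line; the grasp point (between the pads) lies 19 mm behind it; z points along the fingers, x is the direction in which the jaws open and shut, and the axes are right-handed (so a half turn about z gives the same grasp; the last joint's range is limited). The gripper opens to 87 mm and grips with 3 to 60 N. Pads are 19 mm wide; open, the fingers measure 117 mm over their backs; the gripper's body (75 mm by 190 mm) begins 51 mm behind the grasp point.
Start: joints at [-1.309, 0.332, -0.065, 1.46, 0.022, 1.35, -0.088], TCP at [0.176, 0.6, 0.223] pointing down, gripper open.
Joint ranges: [-2.6, 2.6], [-0.5, 2.12], [-1.47, 1.34], [0.16, 2.42], [-1.27, 4.41], [0.06, 2.06], [-2.6, 2.6]. Speed limits (rad/s): [2.22, 2.22, 2.79, 2.79, 3.14, 3.14, 3.14].

### API

Orientations are given as a unit quaternion [x, y, z, w].
In Python, from bench import r gives the robot as it stands. The module is installed in compiled form; this text tells all that it offers.
- The arm moves only by the tool carry_out, never from a script. Its argument "commands" is a list that holds one entry, the list of rows, each a list of 7 numbers: the closure in counts, from 0 (fully open) to 255 (shut), then the shift along the tool's x, y, z in units of 25 mm (1.0 is 25 mm), then the turn, a rotation vector about the tool's x, y, z in units of 5 degrees (1.0 is 5 degrees). A call has 1 to 12 rows; each row is the pose to reach, as a shift and turn from the pose measured when the call began, along the tool's axes at that moment; what a row does not reach only later rows make up. A row lasts 1/8 s, in which the tool goes at most 62.5 mm and 10.7 degrees, less where a joint would pass 70% of its speed; a pose out of reach is approached as far as the arm can. A call with a gripper value outside its range is refused whole. The fingers move at their own pace and stop on an object; "grip_force" is the grip in N (left out, the last holds). Time passes only in rows, so rows that repeat a pose let the fingers close. It gives the time, the measured TCP pose, the force and the opening at its end, in the units of the state.
- r.read_state(): the state, without advancing time (a new reading comes with each control period).
- r.camera(name): name is "scene" or "top"; returns the picture (480x640x3 uint8, blue, green, red); there is no depth.
- r.camera_info(name): a dict with "fx", "fy", "cx", "cy" (pixels), "k1" (the pictures are not rectified: a ray, as slopes to the right and down, at radius r is drawn at 1 + k1 r^2 times it, then the intrinsics apply), "origin" and "rotation" of the camera in the world. Camera axes: x right, y down, z forward; pixel columns grow to the right and rows downward; lengths in m; the calibration is good to about 2 mm. A picture is of the moment at which its call begins. camera_info takes no time and is no camera call.
- r.close_job(): hands the job in, once; it reports no verdict.
The state is a dict: "time": time; "joint_positions": joint angles; "joint_vel": joint speeds; "joint_torque": joint torques, N m; "ee_pos": TCP position; "eef_rot": TCP orientation; "ft_force": force on the tool from outside, world axes, zero at the start; "torque": the same for the moment, N m; "width": finger opening in m.
Only numpy, scipy, OpenCV 4.12 (cv2) and the standard library are available. Lean on these libraries where they do the work, as an engineer would, in place of code of your own. Each camera call takes 0.05 s, during which the arm holds its last target.

### The job

Three spring-mounted feet for the weighing balance stand on the bench, and one has gone soft. With the fingertips only, press the round pad of each one well down and let it up again, in order from the robot's left to its right, to feel which is the softest; then push that mount's white tag all the way down and take the hand away. Leave the other two tags standing, do not pick up or shove anything, and leave the other things on the bench where they are.

Things in the scene. Friction and masses are not known exactly. Their poses are not given: they have to be found in the camera images.
- mount_a: one of three outwardly identical balance mounts, loose on the bench: a grey base plate 150 x 70 x 20 mm (0.85 kg); origin at the centre of its underside, own x along the 150 mm length. The round spring pad stands at own x = -42 mm and the tag in its guide block at own x = +46 mm, both on the centre line (own y = 0)
- pad_a_top (a point): centre of the top face of mount_a's round pad: rubber-topped disc, 48 mm across, 18 mm thick, on a visible coil spring; top 66 mm above the bench when not pressed; moves with the pad
- pad_a (a joint): how far mount_a's pad is pressed down, m: within 0.5 mm of 0 when released, 0.014 on its stop. It springs back by itself. A press of 3 mm or more held for a tenth of a second counts. Pressed 8 mm, the softest of the three pads pushes back with about 3 to 4 N, the other two with about 8 to 12 N; which mount is the soft one is not told
- tag_a_top (a point): centre of the top face of mount_a's tag: upright white plastic tab, top face 14 mm (own x) x 30 mm (own y); it stands up to 20 mm out of a dark steel guide block 32 x 48 mm whose top is 44 mm above the bench; moves with the tag
- tag_a (a joint): how far mount_a's tag is pushed down, m: 0 to 0.002 at the start (standing, top 62 to 64 mm above the bench), 0.016 on its stop (4 mm left above the guide block). It slides with about 3 N of friction and stays where it is left
- mount_b: one of three outwardly identical balance mounts, loose on the bench: a grey base plate 150 x 70 x 20 mm (0.85 kg); origin at the centre of its underside, own x along the 150 mm length. The round spring pad stands at own x = -42 mm and the tag in its guide block at own x = +46 mm, both on the centre line (own y = 0)
- pad_b_top (a point): centre of the top face of mount_b's round pad: rubber-topped disc, 48 mm across, 18 mm thick, on a visible coil spring; top 66 mm above the bench when not pressed; moves with the pad
- pad_b (a joint): how far mount_b's pad is pressed down, m: within 0.5 mm of 0 when released, 0.014 on its stop. It springs back by itself. A press of 3 mm or more held for a tenth of a second counts. Pressed 8 mm, the softest of the three pads pushes back with about 3 to 4 N, the other two with about 8 to 12 N; which mount is the soft one is not told
- tag_b_top (a point): centre of the top face of mount_b's tag: upright white plastic tab, top face 14 mm (own x) x 30 mm (own y); it stands up to 20 mm out of a dark steel guide block 32 x 48 mm whose top is 44 mm above the bench; moves with the tag
- tag_b (a joint): how far mount_b's tag is pushed down, m: 0 to 0.002 at the start (standing, top 62 to 64 mm above the bench), 0.016 on its stop (4 mm left above the guide block). It slides with about 3 N of friction and stays where it is left
- mount_c: one of three outwardly identical balance mounts, loose on the bench: a grey base plate 150 x 70 x 20 mm (0.85 kg); origin at the centre of its underside, own x along the 150 mm length. The round spring pad stands at own x = -42 mm and the tag in its guide block at own x = +46 mm, both on the centre line (own y = 0)
- pad_c_top (a point): centre of the top face of mount_c's round pad: rubber-topped disc, 48 mm across, 18 mm thick, on a visible coil spring; top 66 mm above the bench when not pressed; moves with the pad
- pad_c (a joint): how far mount_c's pad is pressed down, m: within 0.5 mm of 0 when released, 0.014 on its stop. It springs back by itself. A press of 3 mm or more held for a tenth of a second counts. Pressed 8 mm, the softest of the three pads pushes back with about 3 to 4 N, the other two with about 8 to 12 N; which mount is the soft one is not told
- tag_c_top (a point): centre of the top face of mount_c's tag: upright white plastic tab, top face 14 mm (own x) x 30 mm (own y); it stands up to 20 mm out of a dark steel guide block 32 x 48 mm whose top is 44 mm above the bench; moves with the tag
- tag_c (a joint): how far mount_c's tag is pushed down, m: 0 to 0.002 at the start (standing, top 62 to 64 mm above the bench), 0.016 on its stop (4 mm left above the guide block). It slides with about 3 N of friction and stays where it is left
- weight: bystander, to be left alone: brass calibration weight, 32 mm across, 46 mm high, standing among the mounts; origin at the centre of its underside
- jar: bystander, to be left alone: small amber glass jar, 36 mm across, 48 mm high, standing among the mounts; origin at the centre of its underside
- spatula: bystander, to be left alone: spatula, 200 mm long, lying beyond the mounts; origin in the middle of its length, at the underside
- beaker: bystander, to be left alone: open clear plastic beaker, 68 mm across, 80 mm high, beyond the mounts; origin at the centre of its underside
- bottle: bystander, to be left alone: white plastic bottle, 60 mm across, 130 mm high, beyond the mounts; origin at the centre of its underside
- block: bystander, to be left alone: wooden block 70 x 45 x 30 mm at the robot's right; origin at the centre of its underside
- wrench: bystander, to be left alone: wrench, 150 mm long, lying at the robot's left; origin in the middle of its length, at the underside

How it is judged:
On the way, in this order (a step that is already met when the one before it is completed fails the run):
1. the pad of the left mount is pressed at least 3 mm down (((world y of mount_a above 0.12 m and value of joint pad_a above 0.003 m) or (world y of mount_b above 0.12 m and value of joint pad_b above 0.003 m) or (world y of mount_c above 0.12 m and value of joint pad_c above 0.003 m))), for 0.1 s.
2. the pad of the middle mount is pressed at least 3 mm down (((world y of mount_a between -0.12 and 0.12 m and value of joint pad_a above 0.003 m) or (world y of mount_b between -0.12 and 0.12 m and value of joint pad_b above 0.003 m) or (world y of mount_c between -0.12 and 0.12 m and value of joint pad_c above 0.003 m))), for 0.1 s.
3. the pad of the right mount is pressed at least 3 mm down (((world y of mount_a below -0.12 m and value of joint pad_a above 0.003 m) or (world y of mount_b below -0.12 m and value of joint pad_b above 0.003 m) or (world y of mount_c below -0.12 m and value of joint pad_c above 0.003 m))), for 0.1 s.
4. then the tag of the softest mount is pushed down at least 12 mm (((value of joint tag_a above 0.012 m and value of joint pad_a between 0.0002 and 0.003 m) or (value of joint tag_b above 0.012 m and value of joint pad_b between 0.0002 and 0.003 m) or (value of joint tag_c above 0.012 m and value of joint pad_c between 0.0002 and 0.003 m))), for 0.1 s.
At the end, for the whole second after the job is handed in: The softest mount's tag is at least 12 mm down (of 16), the other two tags are less than 6 mm down, all three pads have sprung back (less than 3 mm down), the mounts rest on the bench within 40 mm of where they stood, and the bystanders are within 30 mm of theirs (((value of joint pad_a below 0.0002 m and value of joint tag_a below 0.006 m) or (value of joint pad_a above 0.0002 m and value of joint tag_a above 0.012 m)) and ((value of joint pad_b below 0.0002 m and value of joint tag_b below 0.006 m) or (value of joint pad_b above 0.0002 m and value of joint tag_b above 0.012 m)) and ((value of joint pad_c below 0.0002 m and value of joint tag_c below 0.006 m) or (value of joint pad_c above 0.0002 m and value of joint tag_c above 0.012 m)) and value of joint each of pad_a, pad_b, pad_c below 0.003 m and distance of each of mount_a, mount_b, mount_c from where it was at the start of the episode below 0.04 m and height (world z) of each of mount_a, mount_b, mount_c below 0.01 m and linear speed of each of mount_a, mount_b, mount_c below 0.02 m/s and distance of each of weight, jar, spatula, beaker, bottle, block, wrench from where it was at the start of the episode below 0.03 m); the robot touches nothing.
It fails at once if the tag of a firmer mount is pushed down by more than 6 mm (the springs of the two firm mounts hold their pads hard against the top stop; the soft one's rests a hair lower) ((value of joint tag_a above 0.006 m and value of joint pad_a below 0.0002 m) or (value of joint tag_b above 0.006 m and value of joint pad_b below 0.0002 m) or (value of joint tag_c above 0.006 m and value of joint pad_c below 0.0002 m)).
It fails at once if a mount is lifted by 10 mm, tipped, or shoved by more than 40 mm ((height (world z) of mount_a above 0.01 m or angle between mount_a's own z axis and vertical above 0.2 rad or distance of mount_a from where it was at the start of the episode above 0.04 m) or (height (world z) of mount_b above 0.01 m or angle between mount_b's own z axis and vertical above 0.2 rad or distance of mount_b from where it was at the start of the episode above 0.04 m) or (height (world z) of mount_c above 0.01 m or angle between mount_c's own z axis and vertical above 0.2 rad or distance of mount_c from where it was at the start of the episode above 0.04 m)).
It fails at once if a bystander is carried or knocked more than 30 mm from its place (distance of any of weight, jar, spatula, beaker, bottle, block, wrench from where it was at the start of the episode above 0.03 m).
It also fails if it takes over 58 s, if anything falls off the work surface, if the arm or the gripper's body presses on something with over 40 N, if the wrist force passes 120 N, or if a joint passes its speed limit or range.

## Working session

There is one attempt and no reset: what is moved stays moved. The work goes in short steps, Python scripts to look and compute and a tool call to move; the robot and the scene stay as the last step left them, time stands still between calls to the robot, and variables do not carry over. Pictures are saved under pics/ and viewed, and the job is handed in when it is done.

Besides the shell and the picture viewer there is one more tool, called after ">>>" by a JSON object that holds its "fn" and its "kwargs". carry_out: Moves the arm, as the interface text tells. Its arguments: {"type":"object","properties":{"commands":{"type":"array"},"grip_force":{"type":"number"}},"required":["commands"]}

```bash
mkdir -p pics; python3 - <<'E'
from bench import r
import cv2
s=r.read_state()
for k,v in s.items(): print(k,v)
for n in("scene","top"):
    im=r.camera(n); cv2.imwrite(f"pics/{n}0.png",im); print(n,r.camera_info(n))
E
```

```text
time 0.0
joint_positions [-1.30860372  0.33285766 -0.06468084  1.4609572   0.0216162   1.34990184
 -0.08848775]
joint_vel [ 0.00036325 -0.00141433  0.0005618   0.00185195  0.00089081  0.00052261
  0.00027566]
joint_torque [-6.04749785e-04 -6.23258972e+01  2.42989050e-02 -3.89896202e+01
 -6.13931520e-02  4.01370367e-02  1.89455022e-04]
ee_pos [0.17551073 0.59943925 0.22175519]
eef_rot [ 8.00293542e-01  5.99607986e-01 -5.43556205e-04  4.63125524e-04]
ft_force [ 1.65919885 -0.38090332  0.37044993]
torque [-0.03701553 -0.00562969 -0.05478954]
width 0.08720857218872449
scene {'fx': 602.8452363804648, 'fy': 602.8452363804648, 'cx': 322.9727849508048, 'cy': 246.32820137157398, 'k1': -0.03419262495003134, 'origin': array([1.27734386, 0.94974023, 1.08258516]), 'rotation': array([ 0.27011969,  0.86600803, -0.39936541, -0.13256209])}
top {'fx': 542.1183223989491, 'fy': 542.1183223989491, 'cx': 323.1442560006933, 'cy': 237.01437969363306, 'k1': 0.044506813242414484, 'origin': array([0.28982293, 0.0151241 , 1.52913199]), 'rotation': array([ 0.71160768, -0.69562714,  0.07264915, -0.0666295 ])}
```

View pics/scene0.png

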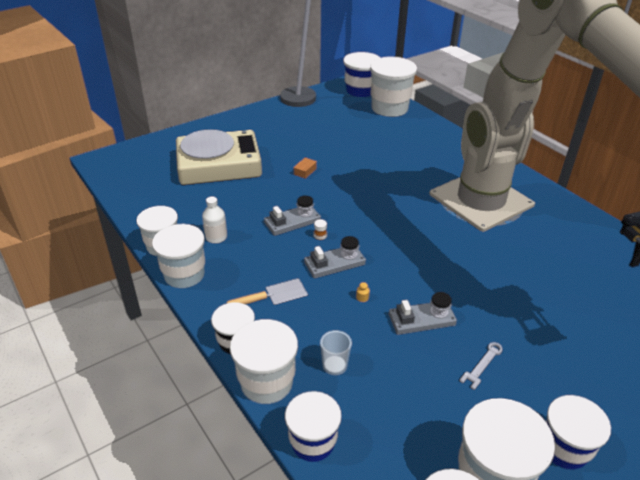

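View pics/top0.png

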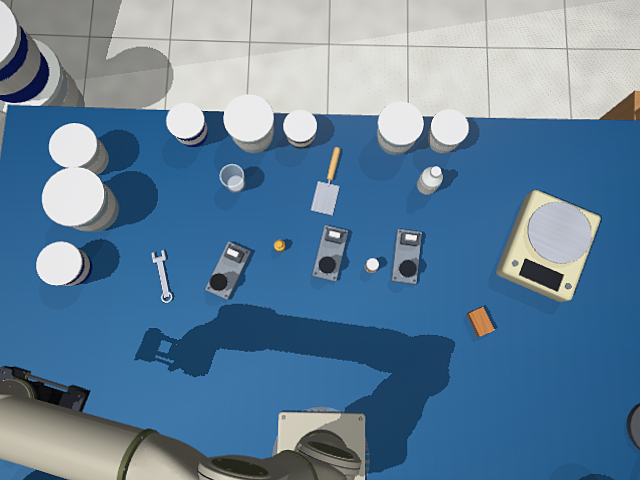

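The top view shows three mounts, at about (228,270), (330,252) and (407,256). Each has its black pad on the near side and its white tag on the far side. The weight is at (280,245) and the jar at (372,265). Next I'll segment the pads and tags in both views.

```bash
cat > h.py <<'E'
import numpy as np,cv2
from bench import r
from scipy.spatial.transform import Rotation as R
def ray(n,u,v):
    c=r.camera_info(n)
    x,y=(u-c['cx'])/c['fx'],(v-c['cy'])/c['fy']
    a,b=x,y
    for _ in range(20):
        k=1+c['k1']*(a*a+b*b); a,b=x/k,y/k
    return np.array(c['origin']),R.from_quat(c['rotation']).apply([a,b,1])
def onz(n,u,v,z):
    o,d=ray(n,u,v); return o+d*(z-o[2])/d[2]
def proj(n,p):
    c=r.camera_info(n); q=R.from_quat(c['rotation']).inv().apply(np.array(p)-c['origin'])
    a,b=q[0]/q[2],q[1]/q[2]; k=1+c['k1']*(a*a+b*b)
    return c['fx']*a*k+c['cx'],c['fy']*b*k+c['cy']
E
python3 - <<'E'
from h import *
t=cv2.imread('pics/top0.png'); s=cv2.imread('pics/scene0.png')
def blobs(im,box,f,lo,hi):
    x0,y0,x1,y1=box; m=np.zeros(im.shape[:2],np.uint8); m[y0:y1,x0:x1]=f(im[y0:y1,x0:x1].astype(int))*255
    n,l,st,c=cv2.connectedComponentsWithStats(m)
    return [(c[i].round(1),st[i].tolist()) for i in range(1,n) if lo<=st[i,4]<=hi]
for n,im,box in(("top",t,(200,220,430,305)),("scene",s,(255,190,465,335))):
  for nm,f,lo,hi,z in(("dark",lambda a:a.max(2)<50,25,600,.066),("white",lambda a:a.min(2)>195,15,300,.063)):
    for c,st in blobs(im,box,f,lo,hi): print(n,nm,c,st,onz(n,*c,z).round(4))
a=cv2.resize(t[220:305,195:435],None,fx=3.3,fy=3.3,interpolation=cv2.INTER_CUBIC)
b=cv2.resize(s[190:340,255:465],None,fx=2.2,fy=2.2,interpolation=cv2.INTER_CUBIC)
cv2.imwrite('pics/z0.png',a);cv2.imwrite('pics/z1.png',b)
E
```

```text
top dark [326.2 264.5] [319, 257, 16, 16, 58] [ 0.5063 -0.0042  0.066 ]
top dark [404.1 266.4] [400, 260, 14, 16, 36] [ 0.506  -0.2165  0.066 ]
top dark [218.3 281.7] [210, 274, 17, 16, 217] [0.4528 0.2858 0.066 ]
top white [334.3 234.1] [329, 231, 11, 7, 50] [ 0.592  -0.0248  0.063 ]
top white [410.4 236.9] [406, 234, 11, 6, 50] [ 0.5891 -0.235   0.063 ]
top white [232.1 252.4] [227, 249, 11, 8, 52] [0.5342 0.2537 0.063 ]
top white [372.2 263.8] [367, 258, 12, 12, 109] [ 0.5116 -0.1298  0.063 ]
scene dark [304.5 201.2] [298, 196, 14, 11, 127] [ 0.5054 -0.2197  0.066 ]
scene dark [349.4 242.6] [342, 237, 16, 12, 160] [5.1e-01 3.0e-04 6.6e-02]
scene dark [441.1 299.5] [432, 292, 19, 16, 227] [0.456  0.2913 0.066 ]
scene white [277.2 209.6] [274, 207, 7, 7, 29] [ 0.5892 -0.2327  0.063 ]
scene white [320.1 223.1] [315, 220, 11, 7, 66] [ 0.5242 -0.1144  0.063 ]
scene white [318.9 250.3] [316, 247, 7, 8, 36] [ 0.5922 -0.022   0.063 ]
scene white [406.3 305. ] [403, 301, 8, 9, 47] [0.5344 0.2562 0.063 ]
```

View pics/z0.png

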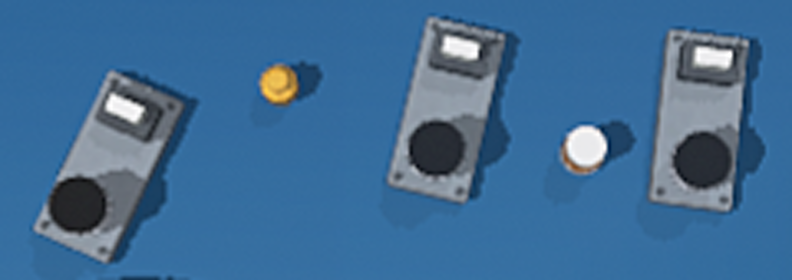

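View pics/z1.png

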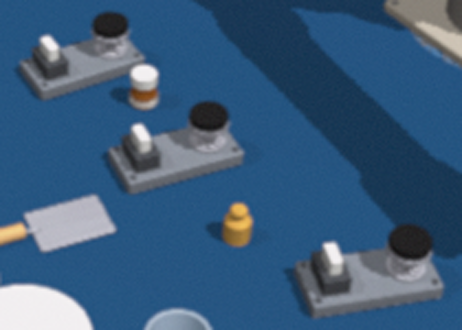

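The mount positions agree across both views to about 5 mm. Pads: L (0.455,0.288), M (0.507,-0.002), R (0.505,-0.218). Tags: L (0.534,0.255), M (0.592,-0.023), R (0.589,-0.234). I'll move with closed fingers.

```bash
cat >> h.py <<'E'
def sh(p):
    s=r.read_state(); q=R.from_quat(s['eef_rot'])
    return (q.inv().apply(np.array(p)-s['ee_pos'])/.025).round(2)
def st():
    s=r.read_state(); print(s['time'],s['ee_pos'].round(4),s['ft_force'].round(2),s['width'],R.from_quat(s['eef_rot']).as_matrix().round(3).tolist())
E
python3 -c "
from h import *
st();print(sh([.455,.288,.2]),sh([.455,.288,.1]))"
```

```text
0.1 [0.1755 0.5995 0.2218] [0.3  0.9  0.12] 0.08705289316718928 [[0.281, 0.96, -0.0], [0.96, -0.281, -0.001], [-0.001, 0.0, -1.0]]
[-8.82 14.23  0.89] [-8.81 14.23  4.89]
```

>>> {"fn": "carry_out", "kwargs": {"commands": [[[255,-1.5,2.4,0.2,0,0,0],[255,-3,4.8,0.4,0,0,0],[255,-4.5,7.2,0.5,0,0,0],[255,-6,9.6,0.7,0,0,0],[255,-7.5,12,0.8,0,0,0],[255,-8.8,14.2,0.9,0,0,0],[255,-8.8,14.2,0.9,0,0,0],[255,-8.8,14.2,2,0,0,0],[255,-8.8,14.2,3.5,0,0,0],[255,-8.8,14.2,4.9,0,0,0],[255,-8.8,14.2,4.9,0,0,0],[255,-8.8,14.2,4.9,0,0,0]]], "grip_force": 20}}

```text
time: 1.6
ee_pos: [0.4549, 0.2889, 0.1009]
eef_rot: [0.8, 0.6, 0.0, 0.0]
ft_force: [0.2, -0.0, -0.1]
width: 0.0003
```

```bash
python3 -c "
from h import *
st();print(sh([.455,.288,.073]),sh([.455,.288,.058]))
for n in('scene','top'):
  im=r.camera(n);cv2.imwrite(f'pics/{n}1.png',im[190:430,200:520] if n=='top' else im[100:340,250:570])"
```

```text
1.6 [0.4549 0.2889 0.1009] [ 0.22 -0.01 -0.09] 0.0002843415406818433 [[0.281, 0.96, 0.001], [0.96, -0.281, -0.0], [-0.0, 0.001, -1.0]]
[-0.03  0.01  1.12] [-0.03  0.01  1.72]
```

View pics/scene1.png

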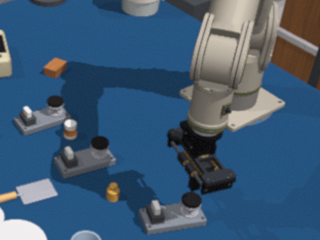

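```bash
python3 -c "
from h import *
print(proj('scene',r.read_state()['ee_pos']),proj('scene',[.455,.288,.066]))
im=cv2.imread('pics/scene1.png');cv2.imwrite('pics/s1z.png',cv2.resize(im[100:240,100:280],None,fx=4,fy=4,interpolation=2))"
```

```text
(np.float64(442.825203990448), np.float64(288.1447325800638)) (np.float64(440.4428142424542), np.float64(298.5035272480309))
```

View pics/s1z.png

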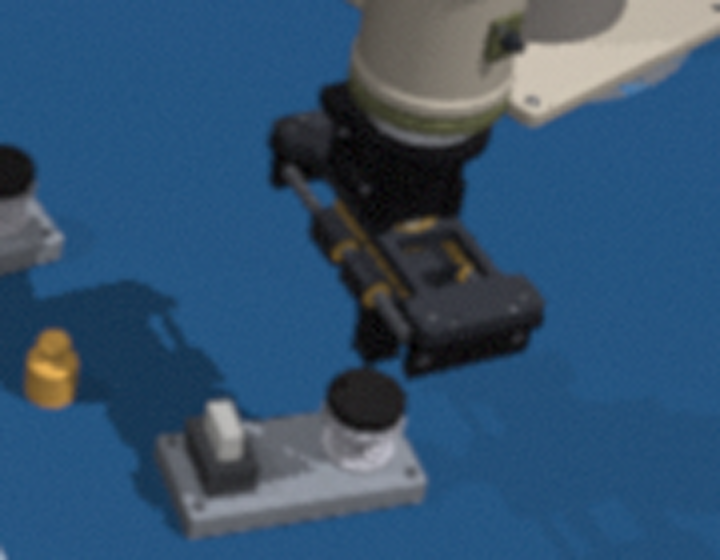

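The fingertips show at zoomed (375,352), right over the pad at (365,400), as projected. I'll press about 8 mm.

>>> {"fn": "carry_out", "kwargs": {"commands": [[[255,0,0,0.6,0,0,0],[255,0,0,1.1,0,0,0],[255,0,0,1.3,0,0,0],[255,0,0,1.5,0,0,0],[255,0,0,1.72,0,0,0],[255,0,0,1.72,0,0,0],[255,0,0,1.72,0,0,0],[255,0,0,1.72,0,0,0],[255,0,0,1.72,0,0,0]]]}}

```text
time: 2.82
ee_pos: [0.455, 0.2889, 0.0588]
eef_rot: [0.8, 0.6, 0.0, 0.0]
ft_force: [-5.3, -3.5, 9.0]
width: 0.0002
```

>>> {"fn": "carry_out", "kwargs": {"commands": [[[255,0,0,0.06,0,0,0],[255,0,0,0.06,0,0,0],[255,0,0,0.06,0,0,0],[255,0,0,0.06,0,0,0]]]}}

```text
time: 3.32
ee_pos: [0.455, 0.2889, 0.058]
eef_rot: [0.8, 0.6, 0.0, 0.0]
ft_force: [-4.1, -3.0, 9.6]
width: 0.0005
```

```bash
python3 -c "
from h import *
st()
im=r.camera('scene');cv2.imwrite('pics/s2z.png',cv2.resize(im[200:340,350:530],None,fx=4,fy=4,interpolation=2));st()"
```

```text
3.325 [0.455  0.2889 0.058 ] [-4.07 -2.98  9.58] 0.0005328250554767564 [[0.281, 0.96, 0.001], [0.96, -0.281, 0.0], [0.001, 0.001, -1.0]]
3.375 [0.455  0.2889 0.058 ] [-3.94 -3.68  9.9 ] 6.433199549525523e-05 [[0.281, 0.96, 0.001], [0.96, -0.281, 0.0], [0.001, 0.001, -1.0]]
```

View pics/s2z.png

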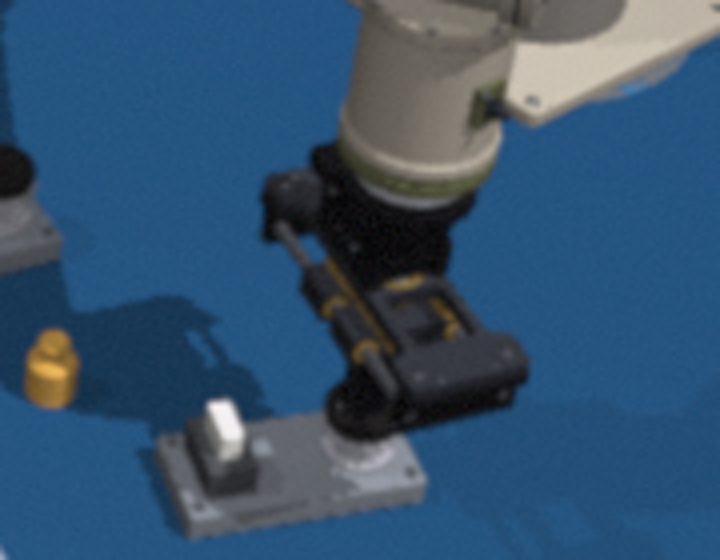

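The left pad is pressed 8 mm at about 9.7 N, so it is firm, and its mount hasn't moved. Now lift and go to the middle one.

```bash
python3 -c "
from h import *
print(sh([.455,.289,.13]),sh([.507,-.002,.13]),sh([.507,-.002,.085]))"
```

```text
[ 0.   -0.   -2.88] [-10.58   5.27  -2.88] [-10.58   5.27  -1.08]
```

>>> {"fn": "carry_out", "kwargs": {"commands": [[[255,0,0,-0.8,0,0,0],[255,0,0,-1.8,0,0,0],[255,0,0,-2.9,0,0,0],[255,-2,1,-2.9,0,0,0],[255,-4,2,-2.9,0,0,0],[255,-6,3,-2.9,0,0,0],[255,-8,4,-2.9,0,0,0],[255,-9.5,4.8,-2.9,0,0,0],[255,-10.6,5.3,-2.9,0,0,0],[255,-10.6,5.3,-2.9,0,0,0],[255,-10.6,5.3,-2,0,0,0],[255,-10.6,5.3,-1.1,0,0,0]]]}}

```text
time: 4.88
ee_pos: [0.5079, -0.0015, 0.085]
eef_rot: [0.8, 0.6, 0.001, 0.0]
ft_force: [-1.3, -0.2, 0.8]
width: 0.0004
```

```bash
python3 -c "
from h import *
st();print(sh([.507,-.002,.073]),sh([.507,-.002,.058]))"
```

```text
4.875 [ 0.5079 -0.0015  0.085 ] [-1.28 -0.15  0.76] 0.00037607459681142 [[0.28, 0.96, 0.002], [0.96, -0.28, 0.001], [0.001, 0.001, -1.0]]
[-0.03 -0.03  0.48] [-0.03 -0.03  1.08]
```

>>> {"fn": "carry_out", "kwargs": {"commands": [[[255,0,0,0,0,0,0],[255,0,0,0.3,0,0,0],[255,0,0,0.6,0,0,0],[255,0,0,0.85,0,0,0],[255,0,0,1.08,0,0,0],[255,0,0,1.08,0,0,0],[255,0,0,1.1,0,0,0],[255,0,0,1.1,0,0,0],[255,0,0,1.1,0,0,0],[255,0,0,1.1,0,0,0]]]}}

```text
time: 6.12
ee_pos: [0.5081, -0.0013, 0.0576]
eef_rot: [0.8, 0.6, 0.001, 0.0]
ft_force: [0.3, 1.1, 3.2]
width: 0.0003
```

```bash
python3 -c "
from h import *
st()
im=r.camera('scene');cv2.imwrite('pics/s3z.png',cv2.resize(im[160:300,270:450],None,fx=4,fy=4,interpolation=2));st()
print(sh([.507,-.002,.13]),sh([.505,-.218,.13]),sh([.505,-.218,.085]))"
```

```text
6.125 [ 0.5081 -0.0013  0.0576] [0.33 1.06 3.18] 0.0003180125873503487 [[0.28, 0.96, 0.002], [0.96, -0.28, 0.001], [0.002, 0.002, -1.0]]
6.175 [ 0.5081 -0.0014  0.0576] [-0.14  1.37  2.96] 0.000536055095223706 [[0.28, 0.96, 0.002], [0.96, -0.28, 0.001], [0.002, 0.002, -1.0]]
[-0.03 -0.03 -2.9 ] [-8.35  2.31 -2.91] [-8.35  2.31 -1.11]
```

View pics/s3z.png

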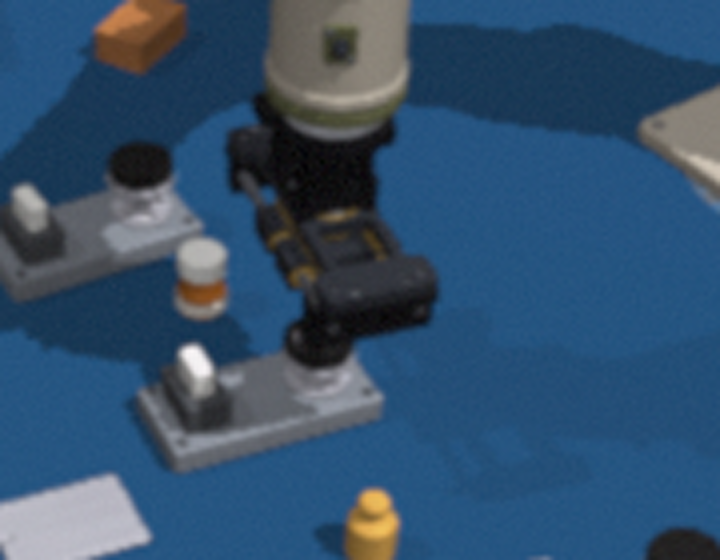

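The fingers are on the middle pad at (320,345), reading about 3.1 N at 8.4 mm, so this looks like the soft one. I still have to press the right pad.

>>> {"fn": "carry_out", "kwargs": {"commands": [[[255,0,0,-0.8,0,0,0],[255,0,0,-1.8,0,0,0],[255,0,0,-2.9,0,0,0],[255,-2,0.6,-2.9,0,0,0],[255,-4,1.1,-2.9,0,0,0],[255,-6,1.7,-2.9,0,0,0],[255,-7.5,2.1,-2.9,0,0,0],[255,-8.35,2.3,-2.9,0,0,0],[255,-8.35,2.3,-2.9,0,0,0],[255,-8.35,2.3,-2,0,0,0],[255,-8.35,2.3,-1.1,0,0,0],[255,-8.35,2.3,-1.1,0,0,0]]]}}

```text
time: 7.68
ee_pos: [0.5038, -0.2163, 0.0834]
eef_rot: [0.8, 0.601, 0.0, -0.001]
ft_force: [-1.0, -0.6, 0.2]
width: 0.0007
```

>>> {"fn": "carry_out", "kwargs": {"commands": [[[255,0,0,0,0,0,0],[255,0,0,0.3,0,0,0],[255,0,0,0.6,0,0,0],[255,0,0,0.85,0,0,0],[255,0,0,1.08,0,0,0],[255,0,0,1.08,0,0,0],[255,0,0,1.1,0,0,0],[255,0,0,1.1,0,0,0],[255,0,0,1.1,0,0,0],[255,0,0,1.1,0,0,0]]]}}

```text
time: 8.93
ee_pos: [0.504, -0.2162, 0.0567]
eef_rot: [0.8, 0.6, 0.001, -0.001]
ft_force: [-5.1, 3.0, 13.8]
width: 0.0002
```

```bash
python3 -c "
from h import *
st()
im=r.camera('scene');cv2.imwrite('pics/s4z.png',cv2.resize(im[130:270,230:410],None,fx=4,fy=4,interpolation=2));st()
print(sh([.505,-.218,.13]),sh([.592,-.023,.13]),sh([.592,-.023,.085]))"
```

```text
8.925 [ 0.504  -0.2162  0.0567] [-5.07  3.01 13.82] 0.00024722102938079917 [[0.279, 0.96, -0.001], [0.96, -0.279, 0.003], [0.002, -0.002, -1.0]]
8.975 [ 0.504  -0.2161  0.0567] [-4.61  3.07 14.64] 0.00044178401831681337 [[0.279, 0.96, -0.001], [0.96, -0.279, 0.003], [0.002, -0.002, -1.0]]
[-0.05  0.05 -2.93] [ 8.41  1.22 -2.92] [ 8.4   1.22 -1.12]
```

View pics/s4z.png

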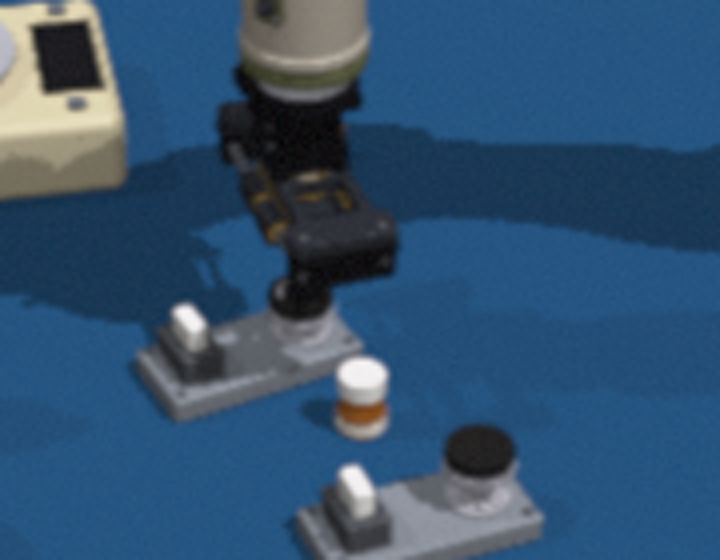

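The right pad gives about 14 N at 9.3 mm, so it is firm. The middle mount is the soft one. I'll lift, go above its tag, and check before pushing.

>>> {"fn": "carry_out", "kwargs": {"commands": [[[255,0,0,-0.8,0,0,0],[255,0,0,-1.8,0,0,0],[255,0,0,-2.9,0,0,0],[255,2,0.3,-2.9,0,0,0],[255,4,0.6,-2.9,0,0,0],[255,6,0.9,-2.9,0,0,0],[255,7.5,1.1,-2.9,0,0,0],[255,8.4,1.2,-2.9,0,0,0],[255,8.4,1.2,-2.9,0,0,0],[255,8.4,1.2,-2,0,0,0],[255,8.4,1.2,-1.1,0,0,0],[255,8.4,1.2,-1.1,0,0,0]]]}}

```text
time: 10.48
ee_pos: [0.5898, -0.025, 0.0833]
eef_rot: [0.8, 0.599, -0.001, -0.002]
ft_force: [-0.1, -0.6, -0.0]
width: 0.0005
```

```bash
python3 -c "
from h import *
st()
im=r.camera('scene');cv2.imwrite('pics/s5z.png',cv2.resize(im[160:300,270:450],None,fx=4,fy=4,interpolation=2))
print(proj('scene',r.read_state()['ee_pos']))
print(sh([.592,-.023,.07]),sh([.592,-.023,.047]))"
```

```text
10.475 [ 0.5898 -0.025   0.0833] [-0.1  -0.62 -0.05] 0.0004601928072968497 [[0.281, 0.96, -0.004], [0.96, -0.281, 0.002], [0.001, -0.004, -1.0]]
(np.float64(318.8651664711338), np.float64(243.16581757690452))
[0.08 0.03 0.58] [0.08 0.03 1.5 ]
```

View pics/s5z.png

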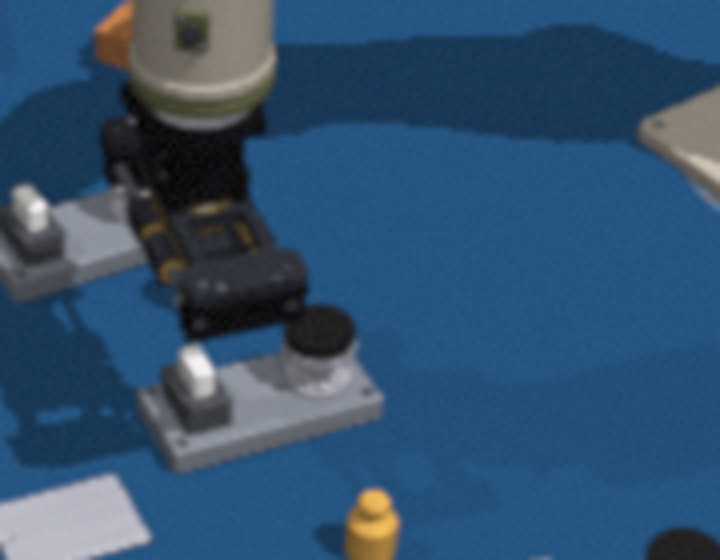

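The fingertips are just above the middle tag (zoomed (195,335) over (197,360)). Push down.

>>> {"fn": "carry_out", "kwargs": {"commands": [[[255,0.1,0,0.4,0,0,0],[255,0.1,0,0.7,0,0,0],[255,0.1,0,0.9,0,0,0],[255,0.1,0,1.1,0,0,0],[255,0.1,0,1.3,0,0,0],[255,0.1,0,1.42,0,0,0],[255,0.1,0,1.42,0,0,0],[255,0.1,0,1.42,0,0,0]]]}}

```text
time: 11.52
ee_pos: [0.5914, -0.0222, 0.049]
eef_rot: [0.8, 0.6, -0.0, -0.001]
ft_force: [0.4, -0.1, 0.2]
width: 0.0005
```

>>> {"fn": "carry_out", "kwargs": {"commands": [[[255,0,0,0.05,0,0,0],[255,0,0,0.12,0,0,0],[255,0,0,0.12,0,0,0],[255,0,0,0.12,0,0,0]]]}}

```text
time: 12.02
ee_pos: [0.592, -0.0222, 0.0483]
eef_rot: [0.8, 0.6, 0.001, -0.001]
ft_force: [-8.8, 0.1, 22.5]
width: 0.0004
```

```bash
python3 -c "
from h import *
st()
im=r.camera('scene');cv2.imwrite('pics/s6z.png',cv2.resize(im[160:300,270:450],None,fx=4,fy=4,interpolation=2))"
```

```text
12.025 [ 0.592  -0.0222  0.0483] [-8.85  0.1  22.45] 0.0003625802746110616 [[0.281, 0.96, -0.001], [0.96, -0.281, 0.003], [0.003, -0.001, -1.0]]
```

View pics/s6z.png

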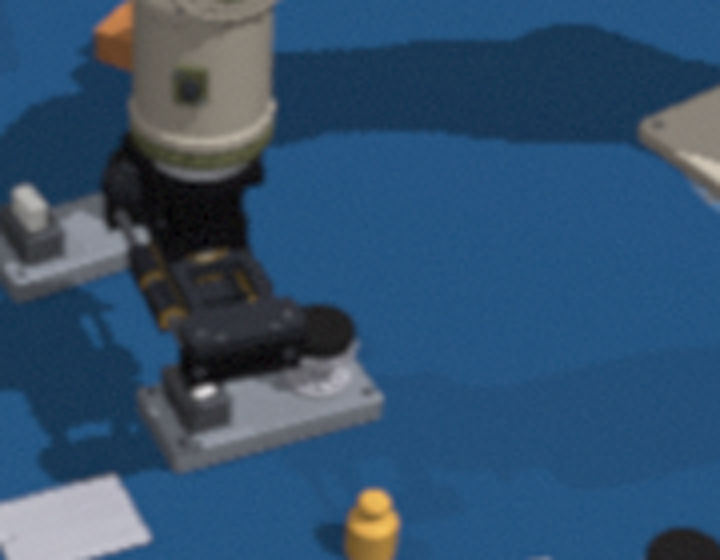

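The tag hit its stop: 22 N at z = 0.048, with only a sliver showing above the block. Lift straight up and away, well clear.

>>> {"fn": "carry_out", "kwargs": {"commands": [[[255,0,0,-0.5,0,0,0],[255,0,0,-1.5,0,0,0],[255,0,0,-3,0,0,0],[255,0,0,-5,0,0,0],[255,0,0,-7,0,0,0],[255,0,-2,-7.5,0,0,0],[255,0,-4,-7.5,0,0,0],[255,0,-5.5,-7.5,0,0,0],[255,0,-6,-7.5,0,0,0],[255,0,-6,-7.5,0,0,0],[255,0,-6,-7.5,0,0,0]]]}}

```text
time: 13.45
ee_pos: [0.449, 0.019, 0.2361]
eef_rot: [0.801, 0.599, 0.001, -0.001]
ft_force: [0.9, -0.4, -0.4]
width: 0.0003
```

```bash
python3 -c "
from h import *
st()
im=r.camera('scene');cv2.imwrite('pics/s7z.png',cv2.resize(im[180:340,250:480],None,fx=3.4,fy=3.4,interpolation=2))
a=cv2.imread('pics/scene0.png')[180:340,250:480];cv2.imwrite('pics/s7d.png',cv2.resize(a,None,fx=3.4,fy=3.4,interpolation=2))
t=r.camera('top');cv2.imwrite('pics/t7.png',t)"
```

```text
13.45 [0.449  0.019  0.2361] [ 0.94 -0.39 -0.41] 0.0002994245809862831 [[0.282, 0.959, -0.0], [0.959, -0.282, 0.003], [0.002, -0.001, -1.0]]
```

View pics/s7z.png

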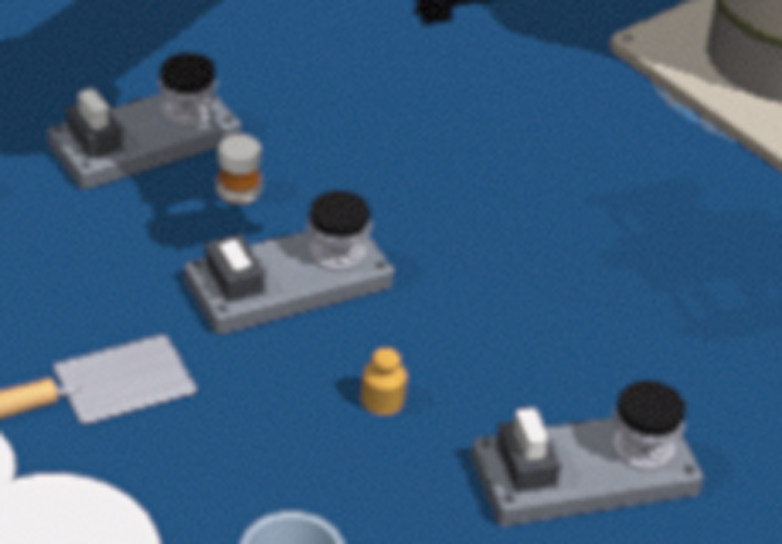

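View pics/s7d.png

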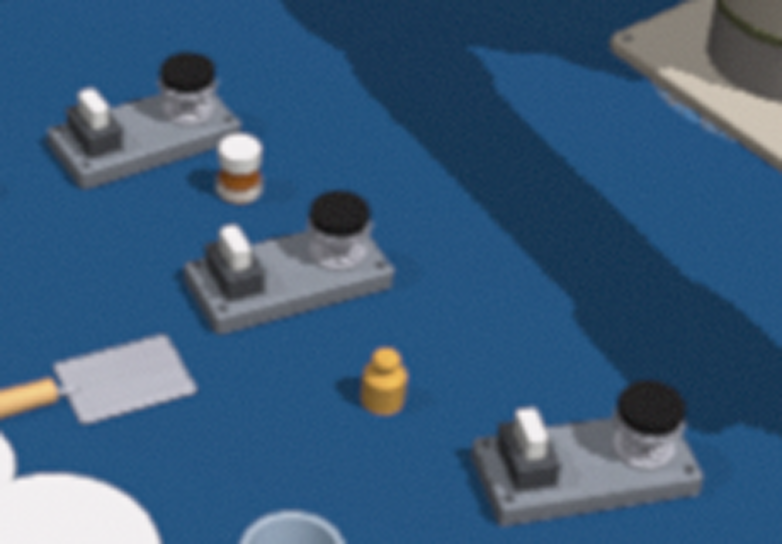

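View pics/t7.png

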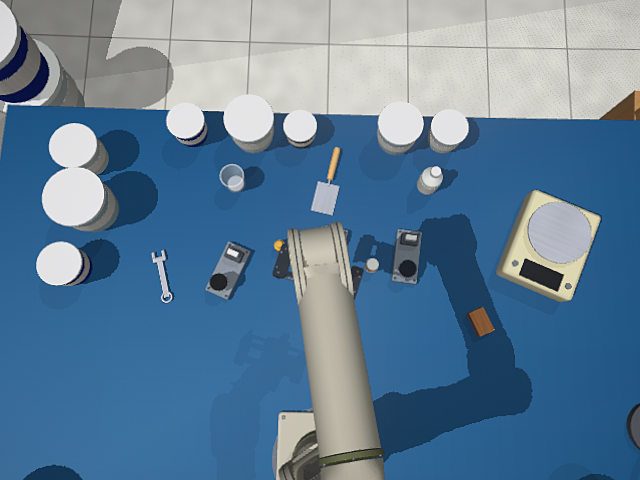

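Comparing before and after, only the middle tag (235,255) is down. All three pads are up, and the mounts and bystanders are where they were. The hand is clear at z = 0.236.

```bash
python3 -c "
from bench import r
print(r.close_job())"
```

```text
the job is handed in; nothing more can be done
None
```

I pressed the three pads in order from left to right with the closed fingertips. The middle mount was clearly the softest, so I pushed its tag down to the stop, withdrew the hand and handed the job in at about 13.6 s. The hand-in gave no verdict.

| Mount | Press depth | Force felt | Result |
|---|---|---|---|
| Left | about 8 mm | about 9.7 N | firm |
| Middle | about 8.4 mm | about 3.1 N | soft |
| Right | about 9.3 mm | about 14 N | firm |

- **Tag:** the middle tag met its stop at a fingertip height of 48 mm, with 22 N on the wrist.
- **Last pictures:** the middle tag is down, the other two tags are standing, and all three pads are back up. The mounts and bystanders show no visible movement. In the last top view the arm hides the middle mount and partly covers the weight, but both are clear in the scene view.
- **After withdrawal:** the hand was clear at 0.236 m, and the wrist force was about 1 N, near its usual zero.
- **Readings that stood out:** the two firm presses also showed sideways forces of about 5 to 6 N, but neither mount moved. My first tag push stopped about 1 mm short and read nearly no force, so I pushed again to the stop.

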